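# Turn the chocolate bar over onto the board

### The arm

A 7-joint arm with a two-finger parallel gripper is mounted at the origin on the work surface. World frame = base frame: x ahead of the robot, y to its left, z up, the work surface at z = 0. Lengths are in m, angles in rad, forces in N, time in s.
With the tool pointing down it reaches from about 0.425 to 0.925 m from the base axis. Payload 6.8 kg.
Tool frame: the origin (TCP) lies on the centre line of the jaws, within the pads' length; the fingertips stand 19 mm ahead of it and the grasp point (between the pads) is the TCP; z points along the fingers, y is the line along which they close (so a half turn about z gives the same grasp; the last joint's range is limited). The gripper opens to 85 mm and grips with 20 to 120 N. Pads are 22 mm wide; open, the fingers measure 114 mm over their backs; the gripper's body (76 mm by 85 mm) begins 54 mm behind the grasp point. The pads swing forward as they close: fully open they stand 13 mm farther back than shut.
Start: joints at [1.118, 0.477, 0.022, 1.555, -0.011, 1.109, -0.083], TCP at [0.228, -0.635, 0.25] pointing down, gripper open.
Joint ranges: [-2.96, 2.96], [-0.34, 2.1], [-1.41, 1.46], [0.24, 2.44], [-1.37, 4.51], [0.17, 1.92], [-2.96, 2.96]. Speed limits (rad/s): [2.39, 2.39, 3.14, 3.14, 3.14, 3.14, 3.14].

### API

Orientations are given as a rotation vector (axis times angle).
In Python, from bench import * gives the robot as it stands.
- The arm moves only by the tool move_arm, never from a script. Its argument "increments" is a list of rows, each an object of numbers: "tx", "ty", "tz": the shift along the tool's x, y, z normalised to -1 to 1, where 1 is 120 mm; "rx", "ry", "rz": the turn, a rotation vector about the tool's x, y, z normalised to -1 to 1, where 1 is 4 degrees. In form: [{"tx": .., "ty": .., "tz": .., "rx": .., "ry": .., "rz": ..}, ...]. A call has 1 to 5 rows; each row shifts and turns the commanded pose from where the row before left it, along the tool's axes as they then stand; what a row does not reach is not made up. A row lasts 1/10 s, in which the tool goes at most 50 mm and 8.59 degrees, less where a joint would pass 70% of its speed; a pose out of reach is approached as far as the arm can. A call with a number of a shift or a turn outside -1 to 1 is refused whole. A call with a gripper value outside its range is refused whole. "jaw" is the finger opening in mm, from 0 to 85.4, set as the call begins (left out, the last holds). The fingers move at their own pace and stop on an object; "squeeze" is the grip in N (left out, the last holds). Time passes only in rows, so rows that do not move let the fingers close. It gives the time, the measured TCP pose, the force, the opening and the grip force at its end, in the units of the state.
- sense(): the state, without advancing time (a new reading comes with each control period).
- camera(name): name is "scene" or "top" or "wrist"; returns the picture (400x640x3 uint8, red, green, blue); there is no depth.
- camera_params(name): a dict with "camera_matrix" (3x3 intrinsics, pixels), "D" ([k1, k2, p1, p2, k3] as OpenCV has them; the pictures are not rectified), "xyz" and "orientation" of the camera in the world. Camera axes: x right, y down, z forward; pixel columns grow to the right and rows downward; lengths in m; the calibration is good to about 2 mm. A picture is of the moment at which its call begins: read the wrist's pose just before it. camera_params takes no time and is no camera call; for the wrist camera it gives the pose at the moment of the call.
- hand_in(): hands the job in; it is judged then, once.
The state is a dict: "time": time; "qpos": joint angles; "joint_velocities": joint speeds; "joint_torque": joint torques, N m; "ee_pos": TCP position; "tcp_rot": TCP orientation; "ft_force": force on the tool from outside, world axes, zero at the start; "moment": the same for the moment, N m; "finger_gap": finger opening in m; "grip_force": force on a finger pad.
Only numpy, scipy, OpenCV 4.12 (cv2) and the standard library are available. Lean on these libraries where they do the work, as an engineer would, in place of code of your own. Each camera call takes 0.05 s, during which the arm holds its last target. There are 200 camera calls.

### The job

A moulded chocolate bar lies face down on the counter in front of the white board. Using the scraper, slide its blade under the bar and tip the bar over the board's near edge so that it ends face up, flat and wholly on the board; then lay the scraper flat on the counter, clear of the board. Be gentle: no hand on the chocolate, do not push hard on it or lean hard on the blade, and leave the jar, the lid and the foil tray alone.

Things in the scene. Friction and masses are not known exactly. Their poses are not given: they have to be found in the camera images.
- board: White plastic cutting board that does not move, 180 mm (its x) by 250 mm (its y) and 10 mm thick. Origin: centre of its underside, on the counter (height 0). Its +x points away from the bar: the near long edge, at x = -90 mm, faces the bar.
- board_edge (a point): Middle of the board's near long edge, on its top corner (10 mm above the counter); axes as the board's.
- bar_center (a point): Centre of the dark chocolate bar, 62 (x) by 100 (y) by 9 mm (z, up at the start), 70 g. Starts face down on the counter, long side roughly parallel to the board's near edge, 10 to 30 mm short of it. Its face (below) is 3 mm high segments bevelled 5 mm inwards all round, so the 6 mm thick back overhangs the counter by 3 mm at every side. Friction about 0.6. Breaks if pushed with over 8 N.
- scraper_grip (a point): Centre of the place to hold the scraper's wooden handle, 26 mm wide and 22 mm high, from 75 mm behind to 30 mm ahead of this point, which lies 11 mm above the counter at the start. +x runs along the handle to the blade, +z up. The whole scraper weighs 110 g and balances about 18 mm ahead of this point.
- blade_root (a point): Where the scraper's blade leaves the ferrule, 42 mm ahead of scraper_grip on its x, same axes. The blade is stiff flat steel 2 mm thick. Its straight front edge is 70 mm further on; 62 mm wide over the last 40 mm, narrowing to 18 mm at the root. Well used: bent up or down at the root, so the edge is up to 6 mm off the handle's line, by how much is not known. It scratches the counter or board if pressed on with over 10 N.
- jar: Closed white jar, 90 mm across, 83 mm high; origin at the centre of its underside. Not part of the job.
- jar_lid: Loose white jar lid lying flat, 90 mm across, 13 mm high; origin at the centre of its underside. Not part of the job.
- foil_tray: Empty aluminium tray, 108 by 198 mm over the rim, 35 mm high; origin at the centre of its underside. Not part of the job.
Mind the look-alikes: they are no part of the job. What is shaped like the part that bears scraper_grip but blue or orange is not meant.

How it is judged:
By the outcome, as a careful person would: the job done as asked, in the order asked, and still so for the second after the job is handed in, with the robot touching nothing.
It also fails if it takes over 61 s, if anything falls off the work surface, if the arm or the gripper's body presses on something with over 40 N, if the wrist force passes 120 N, or if a joint passes its speed limit or range.

## Working session

There is one attempt and no reset: what is moved stays moved. The work goes in short steps, Python scripts to look and compute and a tool call to move; the robot and the scene stay as the last step left them, time stands still between calls to the robot, and variables do not carry over. Pictures are saved under pics/ and viewed, at most 10 in all, crops included, and the job is handed in when it is done.

Besides the shell and the picture viewer there is one more tool, called after "Request:" in YAML: its name, and indented under it one key for each argument. move_arm: Moves the arm, as the interface text tells. Its arguments: {"type":"object","properties":{"increments":{"type":"array"},"jaw":{"type":"number"},"squeeze":{"type":"number"}},"required":["increments"]}

```bash
mkdir -p pics; ls; python3 - <<'E'
from bench import *
import cv2
s=sense();print(s)
for n in("scene","top"):
    im=camera(n);cv2.imwrite(f"pics/{n}0.png",im[...,::-1]);p=camera_params(n);print(n,p)
E
```

```text
pics
{'time': 0.0, 'qpos': array([ 1.11787881,  0.4778416 ,  0.0223356 ,  1.55645119, -0.01146886,
        1.10930771, -0.08311525]), 'joint_velocities': array([ 5.75318495e-04, -1.10667741e-03, -1.07720581e-03,  1.25325097e-03,
       -4.30828248e-04,  2.59203532e-05, -2.44629539e-04]), 'joint_torque': array([-5.01131726e-04, -5.96467924e+01,  1.60771888e+00, -2.81203365e+01,
        1.23841257e-02,  9.53905284e-03, -2.04097637e-05]), 'ee_pos': array([ 0.22795935, -0.63474553,  0.2492979 ]), 'tcp_rot': array([-3.09322124e+00, -5.38684190e-01,  7.62886921e-04]), 'ft_force': array([-3.15898289e-04,  6.72908158e-01,  1.39339391e-01]), 'moment': array([ 0.02599958, -0.02820551, -0.04230154]), 'grip_force': 0.0, 'finger_gap': 0.08588638827542674}
scene {'camera_matrix': array([[435.17904905,   0.        , 322.14373069],
       [  0.        , 435.17904905, 202.87443405],
       [  0.        ,   0.        ,   1.        ]]), 'D': array([-0.00154731,  0.        ,  0.        ,  0.        ,  0.        ]), 'xyz': array([1.17765348, 0.56841034, 0.72848778]), 'orientation': array([-1.06215858, -2.27922553,  1.14146467])}
top {'camera_matrix': array([[391.9598862 ,   0.        , 313.09027736],
       [  0.        , 391.9598862 , 198.63726427],
       [  0.        ,   0.        ,   1.        ]]), 'D': array([-0.01501138,  0.        ,  0.        ,  0.        ,  0.        ]), 'xyz': array([ 0.29291866, -0.0380421 ,  1.10895418]), 'orientation': array([-2.10791348,  2.11184207, -0.18391469])}
```

View pics/top0.png

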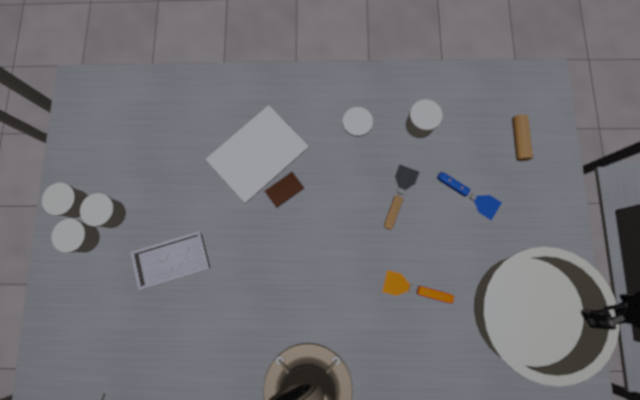

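View pics/scene0.png

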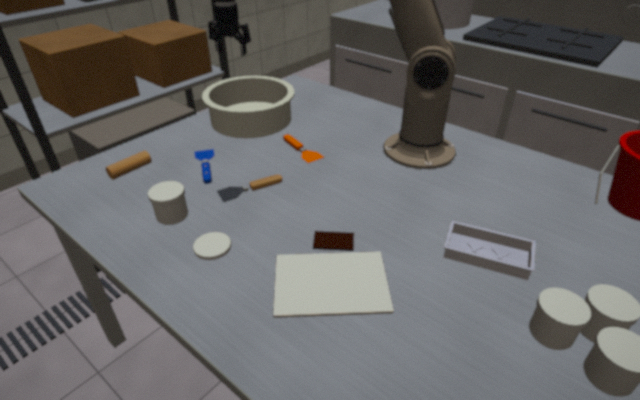

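The top view shows the board around (257,153), the bar at (285,190), and the real scraper with its handle at (394,212) and blade at (405,177). The jar, lid and tray are all well clear. Next I'll measure these.

```bash
cat > h.py <<'E'
import numpy as np,cv2
from scipy.spatial.transform import Rotation as R
def ray(P,uv):
    n=cv2.undistortPoints(np.float64(uv).reshape(-1,1,2),P["camera_matrix"],P["D"]).reshape(-1,2)
    return np.c_[n,np.ones(len(n))]@R.from_rotvec(P["orientation"]).as_matrix().T
def plane(P,uv,z):
    d=ray(P,uv);o=P["xyz"];return o+d*((z-o[2])/d[:,2])[:,None]
def proj(P,X):
    Rm=R.from_rotvec(P["orientation"]).as_matrix();t=-Rm.T@P["xyz"]
    return cv2.projectPoints(np.float64(X).reshape(-1,1,3),cv2.Rodrigues(Rm.T)[0],t,P["camera_matrix"],P["D"])[0].reshape(-1,2)
def blobs(m,amin=100):
    c,_=cv2.findContours(m.astype(np.uint8),cv2.RETR_EXTERNAL,cv2.CHAIN_APPROX_NONE)
    return sorted([x for x in c if cv2.contourArea(x)>amin],key=cv2.contourArea)[::-1]
def rect(P,c,z):
    w=plane(P,c.reshape(-1,2),z)[:,:2]
    return cv2.minAreaRect((w*1000).astype(np.float32))
def fmt(r): return np.round(r[0],1),np.round(r[1],1),round(r[2],1)
E
python3 - <<'E'
from h import *
from bench import *
im=cv2.imread("pics/top0.png");hsv=cv2.cvtColor(im,cv2.COLOR_BGR2HSV);P=camera_params("top")
H,S,V=[hsv[...,i].astype(int) for i in range(3)]
for p in [(257,153),(285,190),(394,212),(405,177),(435,295),(300,250)]: print(p,hsv[p[1],p[0]])
roi=np.zeros(H.shape,bool);roi[80:260,190:425]=1
for n,m,z in [("board",(V>155)&(S<25),.01),("bar",(S>90)&(V<110),.009),("handle",(S>70)&(V>110)&(H<25),.02),("blade",(V<90)&(S<90),.002)]:
    for c in blobs(m&roi,60): print(n,cv2.boundingRect(c),*fmt(rect(P,c,z)))
E
```

```text
(257, 153) [115  10 160]
(285, 190) [  9 135  66]
(394, 212) [ 16 112 127]
(405, 177) [110  27  56]
(435, 295) [ 19 248 156]
(300, 250) [113  16 124]
board (207, 107, 100, 94) [648.8 151.1] [172.  242.8] 42.7
board (344, 108, 28, 26) [ 745.8 -147.1] [80.3 78.9] 89.5
board (412, 101, 13, 27) [ 765.8 -327.1] [35.6 82.6] 86.8
bar (266, 173, 37, 33) [537.9  68.8] [55.6 92.2] 36.1
handle (385, 196, 18, 33) [ 469.1 -239.6] [24.  95.3] 68.5
blade (265, 172, 39, 36) [539.4  69.5] [62.8 99.9] 36.1
blade (395, 165, 24, 25) [ 571.6 -282.1] [60.6 65.6] 68.1
blade (406, 116, 19, 22) [ 721.7 -312.7] [75.9 38.2] 45.4
```

Request:
move_arm:
  increments:
    - {"tx": 0.315, "ty": -0.229}
    - {"tx": 0.315, "ty": -0.229}
    - {"tx": 0.315, "ty": -0.229}
    - {"tx": 0.315, "ty": -0.229}
    - {"tx": 0.315, "ty": -0.229}

```text
validation failed for argument at $.in...
```

Request:
move_arm:
  increments:
    - {"tx": 0.315, "ty": -0.229}
    - {"tx": 0.315, "ty": -0.229}
    - {"tx": 0.315, "ty": -0.229}
    - {"tx": 0.315, "ty": -0.229}
    - {"rz": 1}

```text
validation failed for argument at $.in...
```

Request:
move_arm:
  increments:
    - {"rz": 1}
    - {"rz": 1}
    - {"rz": 1}
    - {"rz": 1}
    - {"rz": 1}

```text
validation failed for argument at $.in...
```

Request:
move_arm:
  increments:
    - {"rz": 1}
    - {"rz": 1}
    - {"rz": 1}
    - {"rz": 1}
    - {"rz": 0}

```text
validation failed for argument at $.in...
```

```bash
cat >> h.py <<'E'
def st(s):
    M=R.from_rotvec(s["tcp_rot"]).as_matrix()
    print("t%.2f"%s["time"],"p",np.round(s["ee_pos"]*1000,1),"head %.1f"%np.degrees(np.arctan2(M[1,0],M[0,0])),"tilt %.1f"%np.degrees(np.arctan2(M[2,0],np.hypot(M[0,0],M[1,0]))),"yz %.3f"%M[2,1],"q",np.round(s["qpos"],3),"F",np.round(s["ft_force"],2),"M",np.round(s["moment"],2),"gap %.1f grip %.1f"%(s["finger_gap"]*1000,s["grip_force"]))
    return M
E
python3 - <<'E'
from h import *
from bench import *
st(sense());im=camera("wrist");P=camera_params("wrist");print(P)
cv2.imwrite("pics/w1.png",im[...,::-1])
E
```

```text
t0.10 p [ 228.  -634.8  249.4] head 19.8 tilt -0.0 yz -0.002 q [ 1.118  0.478  0.022  1.556 -0.012  1.109 -0.083] F [-0.18  0.22 -0.02] M [0.   0.05 0.02] gap 85.7 grip 0.0
{'camera_matrix': array([[354.69977647,   0.        , 318.27115944],
       [  0.        , 354.69977647, 195.22623582],
       [  0.        ,   0.        ,   1.        ]]), 'D': array([-0.01339541,  0.        ,  0.        ,  0.        ,  0.        ]), 'xyz': array([ 0.29788474, -0.61039151,  0.37331763]), 'orientation': array([ 2.36599713, -1.66384038, -0.24726947])}
```

View pics/w1.png

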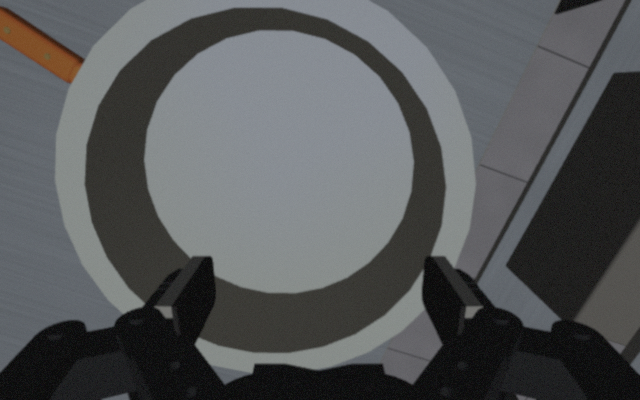

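The wrist view shows only the big bowl and the fingers, because the moves were refused. I'll resend them with all six keys in every row.

Request:
move_arm:
  increments:
    - {"tx": 0.315, "ty": -0.229, "tz": 0, "rx": 0, "ry": 0, "rz": 0}
    - {"tx": 0.315, "ty": -0.229, "tz": 0, "rx": 0, "ry": 0, "rz": 0}
    - {"tx": 0.315, "ty": -0.229, "tz": 0, "rx": 0, "ry": 0, "rz": 0}
    - {"tx": 0.315, "ty": -0.229, "tz": 0, "rx": 0, "ry": 0, "rz": 0}
    - {"tx": 0.315, "ty": -0.229, "tz": 0, "rx": 0, "ry": 0, "rz": 0}

```text
time: 0.65
ee_pos: [0.3603, -0.4403, 0.2502]
tcp_rot: [-3.095, -0.539, 0.0]
ft_force: [0.6, -0.4, 0.2]
finger_gap: 0.0852
grip_force: 0.0
```

Request:
move_arm:
  increments:
    - {"tx": 0.315, "ty": -0.229, "tz": 0, "rx": 0, "ry": 0, "rz": 0}
    - {"tx": 0.315, "ty": -0.229, "tz": 0, "rx": 0, "ry": 0, "rz": 0}
    - {"tx": 0.315, "ty": -0.229, "tz": 0, "rx": 0, "ry": 0, "rz": 0}
    - {"tx": 0.315, "ty": -0.229, "tz": 0, "rx": 0, "ry": 0, "rz": 0}
    - {"tx": 0, "ty": 0, "tz": 0, "rx": 0, "ry": 0, "rz": 1}

```text
time: 1.15
ee_pos: [0.469, -0.2803, 0.2504]
tcp_rot: [-3.107, -0.446, -0.004]
ft_force: [0.2, -0.1, -0.3]
finger_gap: 0.0852
grip_force: 0.0
```

Request:
move_arm:
  increments:
    - {"tx": 0, "ty": 0, "tz": 0, "rx": 0, "ry": 0, "rz": 1}
    - {"tx": 0, "ty": 0, "tz": 0, "rx": 0, "ry": 0, "rz": 1}
    - {"tx": 0, "ty": 0, "tz": 0, "rx": 0, "ry": 0, "rz": 1}
    - {"tx": 0, "ty": 0, "tz": 0, "rx": 0, "ry": 0, "rz": 1}
    - {"tx": 0, "ty": 0, "tz": 0, "rx": 0, "ry": 0, "rz": 1}

```text
time: 1.65
ee_pos: [0.4645, -0.2874, 0.2501]
tcp_rot: [-3.139, 0.121, 0.001]
ft_force: [1.0, -0.5, 0.2]
finger_gap: 0.0855
grip_force: 0.0
```

Request:
move_arm:
  increments:
    - {"tx": 0, "ty": 0, "tz": 0, "rx": 0, "ry": 0, "rz": 1}
    - {"tx": 0, "ty": 0, "tz": 0, "rx": 0, "ry": 0, "rz": 1}
    - {"tx": 0, "ty": 0, "tz": 0, "rx": 0, "ry": 0, "rz": 1}
    - {"tx": 0, "ty": 0, "tz": 0, "rx": 0, "ry": 0, "rz": 1}
    - {"tx": 0, "ty": 0, "tz": 0, "rx": 0, "ry": 0, "rz": 0}

```text
time: 2.15
ee_pos: [0.4646, -0.2874, 0.2501]
tcp_rot: [-3.092, 0.553, 0.001]
ft_force: [-0.4, 0.1, 0.1]
finger_gap: 0.0854
grip_force: 0.0
```

```bash
python3 - <<'E'
from h import *
from bench import *
st(sense());im=camera("wrist");P=camera_params("wrist");print(P["xyz"])
cv2.imwrite("pics/w2.png",im[...,::-1])
E
```

```text
t2.15 p [ 464.6 -287.4  250.1] head -20.3 tilt -0.0 yz 0.000 q [ 0.476  0.268 -0.043  1.863  0.014  1.011 -1.498] F [-0.39  0.15  0.08] M [-0.03 -0.04 -0.03] gap 85.4 grip 0.0
[ 0.53430068 -0.31290829  0.37386668]
```

View pics/w2.png

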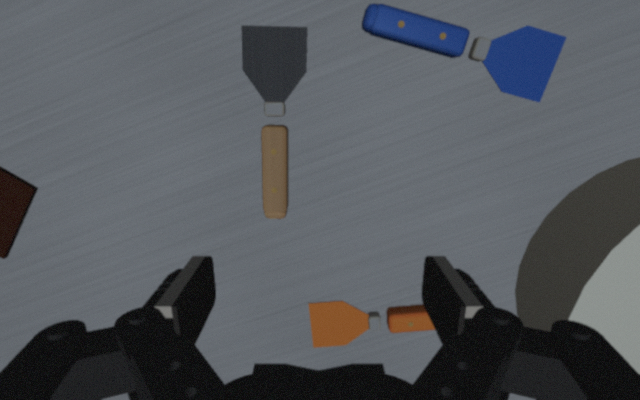

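The wrist view shows the wooden handle from (275,125) to (275,218) and the blade edge at row 25, columns 242–307. Next I'll compute the grip pose.

```bash
python3 - <<'E'
from h import *
from bench import *
im=cv2.imread("pics/w2.png");hsv=cv2.cvtColor(im,cv2.COLOR_BGR2HSV);P=camera_params("wrist")
H,S,V=[hsv[...,i].astype(int) for i in range(3)]
roi=np.zeros(H.shape,bool);roi[10:230,225:330]=1
print(hsv[60,275],hsv[60,340],hsv[170,275])
c=blobs(roi&(S>70)&(H<30))[0]; r=rect(P,c,.016);print("handle",cv2.boundingRect(c),*fmt(r))
b=blobs(roi&(V<95)&(S<70))[0];print("blade",cv2.boundingRect(b))
# corners of the blade edge, axis
a=np.array([np.cos(np.radians(-20.3)),np.sin(np.radians(-20.3))]);
bx=b.reshape(-1,2);y0=bx[:,1].min();row=bx[bx[:,1]<=y0+12];l,rr=row[:,0].min(),row[:,0].max()
for z in(.005,.011,.017):
    w=plane(P,[[l,y0+.0],[rr,y0+.0]],z)*1000
    hw=plane(P,[[275,125],[275,218]],.016)*1000
    print(z,np.round(w,1),"width",np.linalg.norm(w[0]-w[1]).round(1),"mid",w.mean(0).round(1))
print("handle ends",hw.round(1))
hc=c.reshape(-1,2);print(hc[:,1].min(),hc[:,1].max())
for rw in(140,170,200):
    q=hc[abs(hc[:,1]-rw)<2][:,0];print(rw,q.min(),q.max())
E
```

```text
[110  28  54] [105  22 115] [ 17  89 109]
handle (262, 126, 25, 92) [ 470.9 -241.2] [24.5 96.9] 68.4
blade (241, 25, 67, 91)
0.005 [[ 613.9 -263.9    5. ]
 [ 592.2 -322.9    5. ]] width 62.8 mid [ 603.1 -293.4    5. ]
0.011 [[ 612.6 -264.7   11. ]
 [ 591.3 -322.7   11. ]] width 61.8 mid [ 602.  -293.7   11. ]
0.017 [[ 611.4 -265.5   17. ]
 [ 590.3 -322.6   17. ]] width 60.8 mid [ 600.8 -294.    17. ]
handle ends [[ 516.2 -260.5   16. ]
 [ 424.8 -223.3   16. ]]
126 217
140 262 286
170 263 286
200 263 286
```

Request:
move_arm:
  increments:
    - {"tx": 0.034, "ty": -0.374, "tz": 0, "rx": 0, "ry": 0, "rz": 0.43}
    - {"tx": 0, "ty": 0, "tz": 0, "rx": 0, "ry": 1, "rz": 0}
    - {"tx": 0, "ty": 0, "tz": 0, "rx": 0, "ry": 1, "rz": 0}
    - {"tx": 0, "ty": 0, "tz": 0, "rx": 0, "ry": 1, "rz": 0}
    - {"tx": 0, "ty": 0, "tz": 0, "rx": 0, "ry": 1, "rz": 0}
  jaw: 60

```text
time: 2.7
ee_pos: [0.4842, -0.2467, 0.2505]
tcp_rot: [3.003, -0.579, 0.426]
ft_force: [-0.0, -0.4, -0.3]
finger_gap: 0.0598
grip_force: 0.0
```

Request:
move_arm:
  increments:
    - {"tx": 0, "ty": 0, "tz": 0, "rx": 0, "ry": 1, "rz": 0}
    - {"tx": 0, "ty": 0, "tz": 0, "rx": 0, "ry": 1, "rz": 0}
    - {"tx": 0, "ty": 0, "tz": 0, "rx": 0, "ry": 1, "rz": 0}
    - {"tx": 0, "ty": 0, "tz": 0, "rx": 0, "ry": 0.5, "rz": 0}
    - {"tx": -0.187, "ty": 0, "tz": 0.323, "rx": 0, "ry": 0, "rz": 0}

```text
time: 3.2
ee_pos: [0.487, -0.2482, 0.2107]
tcp_rot: [2.882, -0.557, 0.792]
ft_force: [0.8, -0.7, -1.0]
finger_gap: 0.0596
grip_force: 0.0
```

Request:
move_arm:
  increments:
    - {"tx": -0.187, "ty": 0, "tz": 0.323, "rx": 0, "ry": 0, "rz": 0}
    - {"tx": -0.187, "ty": 0, "tz": 0.323, "rx": 0, "ry": 0, "rz": 0}
    - {"tx": 0, "ty": 0, "tz": 0, "rx": 0, "ry": 0, "rz": 0}

```text
time: 3.5
ee_pos: [0.4759, -0.2538, 0.1738]
tcp_rot: [2.872, -0.557, 0.722]
ft_force: [-0.3, 0.1, -0.6]
finger_gap: 0.0601
grip_force: 0.0
```

```bash
python3 - <<'E'
from h import *
from bench import *
M=st(sense())
im=camera("wrist")[...,::-1].copy();P=camera_params("wrist");cv2.imwrite("pics/w3.png",im)
hsv=cv2.cvtColor(im,cv2.COLOR_BGR2HSV)
H,S,V=[hsv[...,i].astype(int) for i in range(3)]
for c in blobs((S>60)&(H<25)&(V>60),300)[:3]:
    print("handle",cv2.boundingRect(c),*fmt(rect(P,c,.016)))
    if True:
        u=c.reshape(-1,2);y=u[:,1]
        for rw in np.linspace(y.min()+15,y.max()-15,4):
            q=u[abs(y-rw)<3][:,0]; print(plane(P,[[(q.min()+q.max())/2,rw]],.016)[0].round(4),q.min(),q.max())
E
```

```text
t3.50 p [ 475.9 -253.8  173.8] head -21.4 tilt 28.6 yz 0.033 q [ 0.573  0.198 -0.251  2.29   0.574  0.191 -2.154] F [-0.35  0.11 -0.56] M [ 0.26  0.49 -0.02] gap 60.1 grip 0.0
handle (285, 230, 31, 123) [ 471.6 -241. ] [24.9 97.7] 67.6
[ 0.5051 -0.2546  0.016 ] 286 314
[ 0.4815 -0.2451  0.016 ] 285 315
[ 0.4588 -0.236   0.016 ] 285 315
[ 0.4368 -0.2271  0.016 ] 285 315
```

Request:
move_arm:
  increments:
    - {"tx": 0, "ty": 0, "tz": 0, "rx": 0, "ry": -1, "rz": 0}
    - {"tx": 0, "ty": 0, "tz": 0, "rx": 0, "ry": -1, "rz": 0}
    - {"tx": 0, "ty": 0, "tz": 0, "rx": 0, "ry": -1, "rz": 0}
    - {"tx": 0, "ty": 0, "tz": 0, "rx": 0, "ry": -1, "rz": 0}
    - {"tx": 0, "ty": 0, "tz": 0, "rx": 0, "ry": -1, "rz": 0}

```text
time: 4.05
ee_pos: [0.4779, -0.2532, 0.1772]
tcp_rot: [3.018, -0.596, 0.222]
ft_force: [0.1, -0.3, -0.5]
finger_gap: 0.0602
grip_force: 0.0
```

```bash
cat >> h.py <<'E'
def Rt(head,tilt):  # tool x = heading, z tilted forward by tilt (deg)
    a,t=np.radians([head,tilt]);h=np.array([np.cos(a),np.sin(a),0]);Z=np.array([0,0,1.])
    x=h*np.cos(t)+Z*np.sin(t);z=h*np.sin(t)-Z*np.cos(t);return np.c_[x,np.cross(z,x),z]
def todo(s,p,head,tilt):
    """total tool-frame shift (norm units, in CURRENT frame) and turn (norm units) to a target; shift first, then turn"""
    M=R.from_rotvec(s["tcp_rot"]).as_matrix()
    d=M.T@(np.array(p)-s["ee_pos"])/.12; r=np.degrees(R.from_matrix(M.T@Rt(head,tilt)).as_rotvec())/4
    print("shift",d.round(3),"turn",r.round(2))
E
python3 - <<'E'
from h import *
from bench import *
s=sense();st(s);todo(s,[.4905,-.249,.07],-22,8)
E
```

```text
t4.05 p [ 477.9 -253.2  177.2] head -22.2 tilt 8.7 yz 0.029 q [ 0.729  0.311 -0.444  2.033  0.271  0.693 -1.844] F [ 0.07 -0.33 -0.49] M [0.06 0.08 0.02] gap 60.2 grip 0.0
shift [-0.053 -0.098  0.893] turn [ 0.42 -0.18 -0.05]
```

Request:
move_arm:
  increments:
    - {"tx": -0.018, "ty": -0.033, "tz": 0.298, "rx": 0, "ry": 0, "rz": 0}
    - {"tx": -0.018, "ty": -0.033, "tz": 0.298, "rx": 0, "ry": 0, "rz": 0}
    - {"tx": -0.018, "ty": -0.033, "tz": 0.298, "rx": 0, "ry": 0, "rz": 0}
    - {"tx": 0, "ty": 0, "tz": 0, "rx": 0.42, "ry": -0.18, "rz": -0.05}
    - {"tx": 0, "ty": 0, "tz": 0, "rx": 0, "ry": 0, "rz": 0}

```text
time: 4.55
ee_pos: [0.4899, -0.25, 0.0682]
tcp_rot: [3.048, -0.595, 0.213]
ft_force: [-0.0, -0.2, 0.4]
finger_gap: 0.06
grip_force: 0.0
```

```bash
python3 - <<'E'
from h import *
from bench import *
s=sense();st(s);todo(s,[.4905,-.249,.023],-22,8)
E
```

```text
t4.55 p [ 489.9 -250.    68.2] head -22.1 tilt 8.0 yz 0.002 q [ 0.663  0.499 -0.379  2.074  0.404  0.491 -1.965] F [-0.02 -0.2   0.38] M [0.03 0.14 0.01] gap 60.0 grip 0.0
shift [-0.051 -0.01   0.373] turn [ 0.03 -0.   -0.02]
```

Two rows down, then close.

Request:
move_arm:
  increments:
    - {"tx": -0.025, "ty": -0.005, "tz": 0.2, "rx": 0, "ry": 0, "rz": 0}
    - {"tx": -0.025, "ty": -0.005, "tz": 0.165, "rx": 0, "ry": 0, "rz": 0}
    - {"tx": 0, "ty": 0, "tz": 0, "rx": 0, "ry": 0, "rz": 0}

```text
time: 4.85
ee_pos: [0.4898, -0.2489, 0.0236]
tcp_rot: [3.046, -0.595, 0.212]
ft_force: [-0.7, -0.2, 0.1]
finger_gap: 0.0599
grip_force: 0.0
```

Request:
move_arm:
  increments:
    - {"tx": 0, "ty": 0, "tz": 0, "rx": 0, "ry": 0, "rz": 0}
    - {"tx": 0, "ty": 0, "tz": 0, "rx": 0, "ry": 0, "rz": 0}
    - {"tx": 0, "ty": 0, "tz": 0, "rx": 0, "ry": 0, "rz": 0}
    - {"tx": 0, "ty": 0, "tz": 0, "rx": 0, "ry": 0, "rz": 0}
    - {"tx": 0, "ty": 0, "tz": 0, "rx": 0, "ry": 0, "rz": 0}
  jaw: 15
  squeeze: 100

```text
time: 5.35
ee_pos: [0.4913, -0.2496, 0.0262]
tcp_rot: [3.045, -0.595, 0.219]
ft_force: [-3.3, 1.2, 10.1]
finger_gap: 0.0236
grip_force: 98.5
```

```bash
python3 - <<'E'
from h import *
from bench import *
s=sense();st(s)
E
```

```text
t5.35 p [ 491.3 -249.6   26.2] head -22.1 tilt 8.3 yz 0.004 q [ 0.609  0.569 -0.318  2.09   0.473  0.4   -2.034] F [-3.25  1.2  10.06] M [0.19 0.43 0.1 ] gap 23.6 grip 98.5
```

Request:
move_arm:
  increments:
    - {"tx": 0, "ty": 0, "tz": -0.2, "rx": 0, "ry": 0, "rz": 0}
    - {"tx": 0, "ty": 0, "tz": -0.3, "rx": 0, "ry": 0, "rz": 0}
    - {"tx": 0, "ty": 0, "tz": -0.3, "rx": 0, "ry": 0, "rz": 0}
    - {"tx": 0, "ty": 0, "tz": 0, "rx": 0, "ry": -1, "rz": -1}
    - {"tx": 0, "ty": 0, "tz": 0, "rx": 0, "ry": -1, "rz": -1}

```text
time: 5.85
ee_pos: [0.4781, -0.2445, 0.1221]
tcp_rot: [3.103, -0.382, -0.001]
ft_force: [0.2, -0.1, -1.4]
finger_gap: 0.0234
grip_force: 98.7
```

```bash
python3 - <<'E'
from h import *
from bench import *
s=sense();st(s);todo(s,[.42,-.06,.13],41,-6)
E
```

```text
t5.85 p [ 478.1 -244.5  122.1] head -14.0 tilt 0.1 yz 0.015 q [ 0.743  0.46  -0.493  1.974  0.325  0.781 -1.755] F [ 0.15 -0.15 -1.38] M [-0.01 -0.01 -0.02] gap 23.4 grip 98.7
shift [-0.842 -1.373 -0.088] turn [ -0.51  -1.3  -13.76]
```

Request:
move_arm:
  increments:
    - {"tx": -0.168, "ty": -0.275, "tz": -0.018, "rx": 0, "ry": 0, "rz": 0}
    - {"tx": -0.168, "ty": -0.275, "tz": -0.018, "rx": 0, "ry": 0, "rz": 0}
    - {"tx": -0.168, "ty": -0.275, "tz": -0.018, "rx": 0, "ry": 0, "rz": 0}
    - {"tx": -0.168, "ty": -0.275, "tz": -0.018, "rx": 0, "ry": 0, "rz": 0}
    - {"tx": -0.168, "ty": -0.275, "tz": -0.018, "rx": 0, "ry": 0, "rz": 0}

```text
time: 6.35
ee_pos: [0.4202, -0.0577, 0.1287]
tcp_rot: [3.104, -0.386, 0.0]
ft_force: [0.7, 0.8, -1.7]
finger_gap: 0.0237
grip_force: 98.7
```

Request:
move_arm:
  increments:
    - {"tx": 0, "ty": 0, "tz": 0, "rx": -0.036, "ry": -0.09, "rz": -0.98}
    - {"tx": 0, "ty": 0, "tz": 0, "rx": -0.036, "ry": -0.09, "rz": -0.98}
    - {"tx": 0, "ty": 0, "tz": 0, "rx": -0.036, "ry": -0.09, "rz": -0.98}
    - {"tx": 0, "ty": 0, "tz": 0, "rx": -0.036, "ry": -0.09, "rz": -0.98}
    - {"tx": 0, "ty": 0, "tz": 0, "rx": -0.036, "ry": -0.09, "rz": -0.98}

```text
time: 6.85
ee_pos: [0.4207, -0.059, 0.1286]
tcp_rot: [3.115, 0.152, -0.055]
ft_force: [-0.3, -0.3, -1.6]
finger_gap: 0.0237
grip_force: 98.7
```

Request:
move_arm:
  increments:
    - {"tx": 0, "ty": 0, "tz": 0, "rx": -0.036, "ry": -0.09, "rz": -0.98}
    - {"tx": 0, "ty": 0, "tz": 0, "rx": -0.036, "ry": -0.09, "rz": -0.98}
    - {"tx": 0, "ty": 0, "tz": 0, "rx": -0.036, "ry": -0.09, "rz": -0.98}
    - {"tx": 0, "ty": 0, "tz": 0, "rx": -0.036, "ry": -0.09, "rz": -0.98}
    - {"tx": 0, "ty": 0, "tz": 0, "rx": -0.036, "ry": -0.09, "rz": -0.98}

```text
time: 7.35
ee_pos: [0.4207, -0.0591, 0.1286]
tcp_rot: [3.035, 0.678, -0.108]
ft_force: [0.9, 0.1, -0.8]
finger_gap: 0.0234
grip_force: 98.7
```

Request:
move_arm:
  increments:
    - {"tx": 0, "ty": 0, "tz": 0, "rx": -0.036, "ry": -0.09, "rz": -0.98}
    - {"tx": 0, "ty": 0, "tz": 0, "rx": -0.036, "ry": -0.09, "rz": -0.98}
    - {"tx": 0, "ty": 0, "tz": 0, "rx": -0.036, "ry": -0.09, "rz": -0.98}
    - {"tx": 0, "ty": 0, "tz": 0, "rx": -0.036, "ry": -0.09, "rz": -0.98}
    - {"tx": 0, "ty": 0, "tz": 0, "rx": 0, "ry": 0, "rz": 0}

```text
time: 7.85
ee_pos: [0.4208, -0.059, 0.1284]
tcp_rot: [2.909, 1.081, -0.147]
ft_force: [0.5, 0.3, -1.1]
finger_gap: 0.0231
grip_force: 98.7
```

```bash
python3 - <<'E'
from h import *
from bench import *
s=sense();st(s);todo(s,[.42,-.06,.13],41,-6)
cv2.imwrite("pics/w4.png",camera("wrist")[...,::-1]);P=camera_params("wrist");print(P["xyz"],P["orientation"])
E
```

```text
t7.85 p [420.8 -59.  128.4] head 40.8 tilt -5.8 yz -0.000 q [ 0.604  0.38  -0.768  2.156  0.428  0.842 -1.307] F [ 0.55  0.26 -1.14] M [ 0.09 -0.15 -0.02] gap 23.1 grip 98.7
shift [-0.012  0.002 -0.012] turn [-0.01 -0.05 -0.06]
[ 0.48633211 -0.00350403  0.24404736] [ 2.5212026  -1.15819113 -0.23166435]
```

View pics/w4.png

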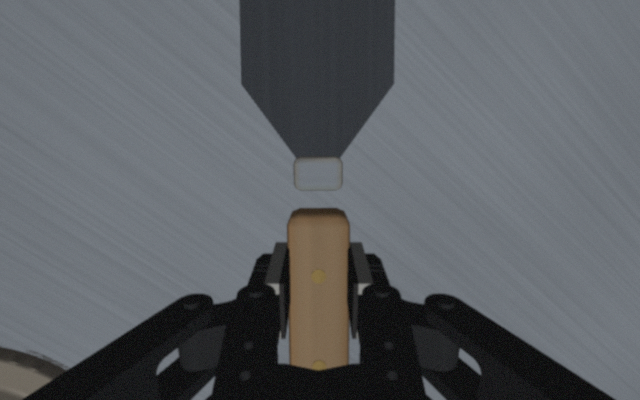

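The view shows the scraper held straight in the jaws, with the blade shoulders at (240,84) and (394,84). The edge lies above the frame. I'll work out the blade's geometry from these and locate the bar and board again.

```bash
python3 - <<'E'
from h import *
from bench import *
s=sense();M=R.from_rotvec(s["tcp_rot"]).as_matrix();T=s["ee_pos"]
P=camera_params("wrist");im=cv2.imread("pics/w4.png")
V=cv2.cvtColor(im,cv2.COLOR_BGR2HSV)[...,2].astype(int)
print(V[60,200:260:4],V[120,255:275])
g=cv2.GaussianBlur(V.astype(np.float32),(0,0),1)
for row in(10,30,50,70,80,90,110,130,150):
    m=g[row]<85; j=np.where(m&(np.arange(640)>200)&(np.arange(640)<440))[0]; print(row,j.min(),j.max(),j.max()-j.min()+1)
d=ray(P,[[240,84],[394.5,84]]);Rm=R.from_rotvec(P["orientation"]).as_matrix()
k=.062/np.linalg.norm((d[0]-d[1])); w=P["xyz"]+k*d
print("depth",k,"world",w.round(4).tolist(),"tool",((w-T)@M).round(4).tolist())
# top view
t=camera("top");cv2.imwrite("pics/t2.png",t[...,::-1]);Pt=camera_params("top")
hsv=cv2.cvtColor(t[...,::-1].copy(),cv2.COLOR_BGR2HSV);H,S,V=[hsv[...,i].astype(int) for i in range(3)]
roi=np.zeros(H.shape,bool);roi[80:330,190:400]=1
for n,m,z in [("bar",(S>60)&(V<100)&(H<20),.009),("board",(V>148)&(S<25),.01)]:
    for c in blobs(m&roi,300): print(n,cv2.boundingRect(c),*fmt(rect(Pt,c,z)))
# sub-pixel: board near edge from scene camera
sc=camera("scene");cv2.imwrite("pics/s2.png",sc[...,::-1]);Ps=camera_params("scene")
hsv=cv2.cvtColor(sc[...,::-1].copy(),cv2.COLOR_BGR2HSV);H,S,V=[hsv[...,i].astype(int) for i in range(3)]
roi=np.zeros(H.shape,bool);roi[220:320,250:410]=1
print(hsv[285,330],hsv[285,430],hsv[241,333])
for n,m,z in [("bar",(S>60)&(V<100),.0075),("board",(V>165)&(S<60),.009)]:
    for c in blobs(m&roi,300): print(n,cv2.boundingRect(c),*fmt(rect(Ps,c,z)))
E
```

```text
[125 124 126 125 126 126 120 121 123 122 106  59  56  61  57] [124 124 122 125 124 125 126 127 126 126 123 125 111  90  68  62  60  60
  62  57]
10 240 393 154
30 241 393 153
50 241 393 153
70 241 393 153
80 242 393 152
90 246 387 142
110 261 373 113
130 276 358 83
150 291 344 54
depth 0.14206000151656292 world [[0.4557, 0.0117, 0.0957], [0.4961, -0.0353, 0.0957]] tool [[0.0756, -0.0309, 0.0251], [0.0756, 0.0311, 0.0251]]
bar (266, 173, 28, 34) [537.4  68.9] [58.3 93.9] 36.1
board (206, 106, 102, 96) [649.5 151.1] [177.1 248.3] 42.7
board (343, 107, 30, 28) [ 745.8 -147.1] [86.2 85.2] 89.5
board (190, 235, 18, 39) [352.7 317.1] [96.2 49.6] 17.1
[ 38  15 189] [108  18 141] [  5 238  45]
bar (314, 232, 39, 18) [540.6  68.3] [60.5 94.2] 36.0
board (274, 252, 119, 63) [650.  149.7] [179.3 248.4] 42.5
```

```bash
python3 - <<'E'
from h import *
from bench import *
s=sense();todo(s,[.4166,-.0439,.053],42.6,-6)
Pw=camera_params("wrist");M=R.from_rotvec(s["tcp_rot"]).as_matrix();print("cam z in tool",(M.T@R.from_rotvec(Pw["orientation"]).as_matrix()[:,2]).round(3))
E
```

```text
shift [ 0.12  -0.118  0.617] turn [-0.05 -0.05 -0.49]
cam z in tool [-0.289 -0.     0.957]
```

Request:
move_arm:
  increments:
    - {"tx": 0.06, "ty": -0.059, "tz": 0.3, "rx": 0, "ry": 0, "rz": 0}
    - {"tx": 0.06, "ty": -0.059, "tz": 0.29, "rx": 0, "ry": 0, "rz": 0}
    - {"tx": 0, "ty": 0, "tz": 0, "rx": -0.05, "ry": -0.05, "rz": -0.49}
    - {"tx": 0, "ty": 0, "tz": 0, "rx": 0, "ry": 0, "rz": 0}

```text
time: 8.4
ee_pos: [0.4165, -0.0433, 0.0562]
tcp_rot: [2.887, 1.132, -0.155]
ft_force: [1.1, 0.5, -1.5]
finger_gap: 0.0234
grip_force: 98.8
```

```bash
python3 - <<'E'
from h import *
from bench import *
s=sense();st(s);todo(s,[.4166,-.0439,.053],42.6,-6)
im=camera("scene");a=im[200:300,260:400,::-1];cv2.imwrite("pics/s3.png",cv2.resize(a,None,fx=5,fy=5,interpolation=cv2.INTER_CUBIC))
E
```

```text
t8.40 p [416.5 -43.3  56.2] head 42.8 tilt -6.1 yz -0.002 q [ 0.484  0.507 -0.688  2.209  0.589  0.711 -1.463] F [ 1.14  0.5  -1.52] M [ 0.07 -0.06 -0.  ] gap 23.4 grip 98.8
shift [-0.     0.004  0.027] turn [-0.02  0.02  0.06]
```

View pics/s3.png

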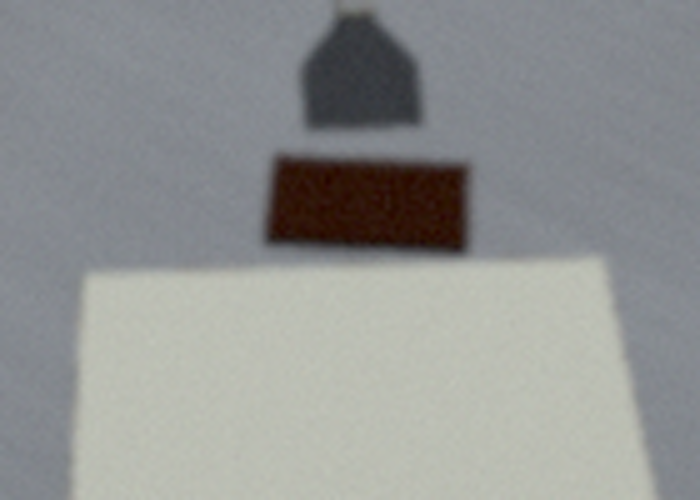

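The scene crop shows the blade squarely behind the bar, parallel to the board edge, with the bar slightly skewed. I'll step down until it makes contact.

Request:
move_arm:
  increments:
    - {"tx": 0, "ty": 0, "tz": 0.025, "rx": 0, "ry": 0, "rz": 0}
    - {"tx": 0, "ty": 0, "tz": 0, "rx": 0, "ry": 0, "rz": 0}

```text
time: 8.65
ee_pos: [0.4172, -0.0443, 0.0538]
tcp_rot: [2.887, 1.127, -0.15]
ft_force: [-0.8, 1.2, -1.0]
finger_gap: 0.0234
grip_force: 98.8
```

Request:
move_arm:
  increments:
    - {"tx": 0, "ty": 0, "tz": 0.017, "rx": 0, "ry": 0, "rz": 0}
    - {"tx": 0, "ty": 0, "tz": 0, "rx": 0, "ry": 0, "rz": 0}

```text
time: 8.85
ee_pos: [0.4164, -0.0442, 0.0511]
tcp_rot: [2.888, 1.128, -0.152]
ft_force: [-0.5, 0.4, -0.7]
finger_gap: 0.0236
grip_force: 98.8
```

```bash
python3 - <<'E'
from h import *
from bench import *
s=sense();st(s)
E
```

```text
t8.85 p [416.4 -44.2  51.1] head 42.7 tilt -6.0 yz -0.000 q [ 0.478  0.516 -0.68   2.213  0.603  0.7   -1.476] F [-0.47  0.38 -0.69] M [ 0.1  -0.08  0.02] gap 23.6 grip 98.8
```

Request:
move_arm:
  increments:
    - {"tx": 0, "ty": 0, "tz": 0.013, "rx": 0, "ry": 0, "rz": 0}
    - {"tx": 0, "ty": 0, "tz": 0, "rx": 0, "ry": 0, "rz": 0}

```text
time: 9.05
ee_pos: [0.416, -0.0441, 0.0492]
tcp_rot: [2.888, 1.129, -0.153]
ft_force: [-0.0, -0.9, -1.1]
finger_gap: 0.0234
grip_force: 98.8
```

Request:
move_arm:
  increments:
    - {"tx": 0, "ty": 0, "tz": 0.013, "rx": 0, "ry": 0, "rz": 0}
    - {"tx": 0, "ty": 0, "tz": 0, "rx": 0, "ry": 0, "rz": 0}

```text
time: 9.25
ee_pos: [0.4161, -0.0441, 0.0477]
tcp_rot: [2.888, 1.129, -0.153]
ft_force: [-1.2, -0.9, 1.5]
finger_gap: 0.0234
grip_force: 99.1
```

```bash
python3 - <<'E'
from h import *
from bench import *
s=sense();st(s);todo(s,np.array([.4161,-.0441,.0385])-.0044*np.array([.736,.677,0]),42.6,0)
E
```

```text
t9.25 p [416.1 -44.1  47.7] head 42.7 tilt -6.0 yz -0.001 q [ 0.474  0.522 -0.675  2.215  0.61   0.693 -1.483] F [-1.25 -0.9   1.49] M [ 0.08 -0.07 -0.  ] gap 23.4 grip 99.1
shift [-0.028  0.     0.08 ] turn [-0.01  1.51  0.03]
```

Request:
move_arm:
  increments:
    - {"tx": 0, "ty": 0, "tz": 0, "rx": 0, "ry": 0.75, "rz": 0}
    - {"tx": 0, "ty": 0, "tz": 0, "rx": 0, "ry": 0.75, "rz": 0}
    - {"tx": -0.036, "ty": 0, "tz": 0.073, "rx": 0, "ry": 0, "rz": 0}
    - {"tx": 0, "ty": 0, "tz": 0, "rx": 0, "ry": 0, "rz": 0}

```text
time: 9.65
ee_pos: [0.4114, -0.0478, 0.038]
tcp_rot: [-2.926, -1.142, 0.006]
ft_force: [0.4, -0.9, -1.0]
finger_gap: 0.0234
grip_force: 98.9
```

Request:
move_arm:
  increments:
    - {"tx": 0, "ty": 0, "tz": 0.008, "rx": 0, "ry": 0, "rz": 0}
    - {"tx": 0, "ty": 0, "tz": 0, "rx": 0, "ry": 0, "rz": 0}

```text
time: 9.85
ee_pos: [0.4133, -0.0466, 0.0379]
tcp_rot: [-2.925, -1.145, 0.002]
ft_force: [-0.4, -0.6, -1.2]
finger_gap: 0.0234
grip_force: 98.9
```

Request:
move_arm:
  increments:
    - {"tx": 0, "ty": 0, "tz": 0.008, "rx": 0, "ry": 0, "rz": 0}
    - {"tx": 0, "ty": 0, "tz": 0, "rx": 0, "ry": 0, "rz": 0}

```text
time: 10.05
ee_pos: [0.4131, -0.0467, 0.037]
tcp_rot: [-2.925, -1.144, 0.001]
ft_force: [-0.8, -0.2, -1.4]
finger_gap: 0.0235
grip_force: 98.9
```

Request:
move_arm:
  increments:
    - {"tx": 0, "ty": 0, "tz": 0.008, "rx": 0, "ry": 0, "rz": 0}
    - {"tx": 0, "ty": 0, "tz": 0, "rx": 0, "ry": 0, "rz": 0}

```text
time: 10.25
ee_pos: [0.413, -0.0469, 0.0361]
tcp_rot: [-2.925, -1.144, 0.001]
ft_force: [0.1, -0.5, 1.5]
finger_gap: 0.0233
grip_force: 99.0
```

Request:
move_arm:
  increments:
    - {"tx": 0, "ty": 0, "tz": 0.008, "rx": 0, "ry": 0, "rz": 0}
    - {"tx": 0, "ty": 0, "tz": 0, "rx": 0, "ry": 0, "rz": 0}

```text
time: 10.45
ee_pos: [0.4129, -0.047, 0.0352]
tcp_rot: [-2.925, -1.144, 0.001]
ft_force: [-1.2, -0.1, 1.8]
finger_gap: 0.0234
grip_force: 99.3
```

```bash
python3 - <<'E'
from h import *
from bench import *
s=sense();st(s);todo(s,s["ee_pos"],42.6,0)
E
```

```text
t10.45 p [412.9 -47.   35.2] head 42.7 tilt -0.0 yz -0.001 q [ 0.533  0.518 -0.672  2.273  0.639  0.542 -1.464] F [-1.15 -0.12  1.79] M [ 0.17 -0.07  0.06] gap 23.4 grip 99.3
shift [0. 0. 0.] turn [-0.01  0.01  0.03]
```

Request:
move_arm:
  increments:
    - {"tx": 0.04, "ty": 0, "tz": -0.005, "rx": 0, "ry": 0, "rz": 0}
    - {"tx": 0.04, "ty": 0, "tz": 0, "rx": 0, "ry": 0, "rz": 0}
    - {"tx": 0.04, "ty": 0, "tz": 0, "rx": 0, "ry": 0, "rz": 0}
    - {"tx": 0.04, "ty": 0, "tz": 0, "rx": 0, "ry": 0, "rz": 0}
    - {"tx": 0.04, "ty": 0, "tz": 0, "rx": 0, "ry": 0, "rz": 0}

```text
time: 10.95
ee_pos: [0.4309, -0.0304, 0.0357]
tcp_rot: [-2.925, -1.144, 0.001]
ft_force: [-0.8, -1.2, 1.8]
finger_gap: 0.0234
grip_force: 99.1
```

Request:
move_arm:
  increments:
    - {"tx": 0.03, "ty": 0, "tz": 0, "rx": 0, "ry": 0, "rz": 0}
    - {"tx": 0.03, "ty": 0, "tz": 0, "rx": 0, "ry": 0, "rz": 0}
    - {"tx": 0.03, "ty": 0, "tz": 0, "rx": 0, "ry": 0, "rz": 0}

```text
time: 11.25
ee_pos: [0.4385, -0.0233, 0.0357]
tcp_rot: [-2.925, -1.144, 0.002]
ft_force: [-1.4, -1.2, 1.1]
finger_gap: 0.0234
grip_force: 99.1
```

```bash
python3 - <<'E'
from h import *
from bench import *
s=sense();st(s)
im=camera("scene");a=im[200:300,260:400,::-1];cv2.imwrite("pics/s4.png",cv2.resize(a,None,fx=5,fy=5,interpolation=cv2.INTER_CUBIC))
E
```

```text
t11.25 p [438.5 -23.3  35.7] head 42.7 tilt -0.0 yz -0.001 q [ 0.473  0.544 -0.672  2.22   0.634  0.574 -1.504] F [-1.44 -1.23  1.13] M [-0.06  0.07 -0.03] gap 23.4 grip 99.1
```

View pics/s4.png

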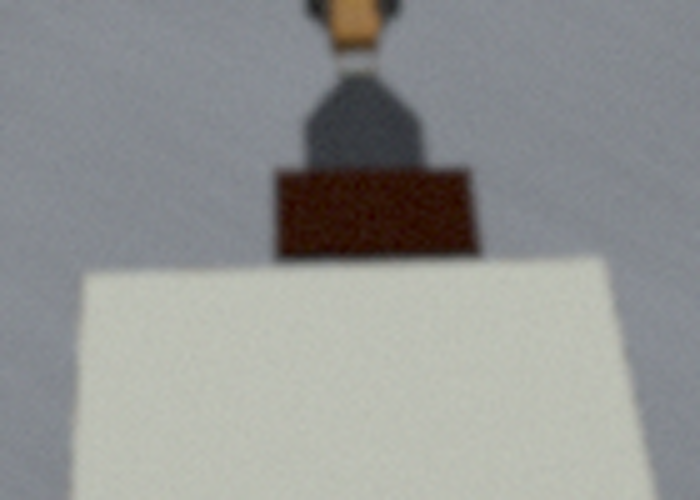

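The bar has squared up with the blade and is almost touching the board. I'll push on slowly and watch the force.

Request:
move_arm:
  increments:
    - {"tx": 0.02, "ty": 0, "tz": 0, "rx": 0, "ry": 0, "rz": 0}
    - {"tx": 0.02, "ty": 0, "tz": 0, "rx": 0, "ry": 0, "rz": 0}

```text
time: 11.5
ee_pos: [0.4418, -0.0202, 0.0357]
tcp_rot: [-2.925, -1.143, 0.002]
ft_force: [-2.5, -0.8, 2.0]
finger_gap: 0.0231
grip_force: 99.1
```

Request:
move_arm:
  increments:
    - {"tx": 0.015, "ty": 0, "tz": 0, "rx": 0, "ry": 0, "rz": 0}
    - {"tx": 0.015, "ty": 0, "tz": 0, "rx": 0, "ry": 0, "rz": 0}

```text
time: 11.7
ee_pos: [0.4446, -0.0177, 0.0357]
tcp_rot: [-2.925, -1.144, 0.002]
ft_force: [-1.7, -1.0, 1.4]
finger_gap: 0.0235
grip_force: 99.1
```

Request:
move_arm:
  increments:
    - {"tx": 0.015, "ty": 0, "tz": 0, "rx": 0, "ry": 0, "rz": 0}
    - {"tx": 0.015, "ty": 0, "tz": 0, "rx": 0, "ry": 0, "rz": 0}

```text
time: 11.9
ee_pos: [0.447, -0.0154, 0.0356]
tcp_rot: [-2.925, -1.143, 0.002]
ft_force: [-2.3, -1.9, 2.2]
finger_gap: 0.0237
grip_force: 99.2
```

Request:
move_arm:
  increments:
    - {"tx": 0.02, "ty": 0, "tz": 0, "rx": 0, "ry": 0, "rz": 0}
    - {"tx": 0.02, "ty": 0, "tz": 0, "rx": 0, "ry": 0, "rz": 0}

```text
time: 12.1
ee_pos: [0.451, -0.0119, 0.0357]
tcp_rot: [-2.925, -1.144, 0.001]
ft_force: [-1.0, -0.4, 1.2]
finger_gap: 0.0233
grip_force: 99.2
```

Request:
move_arm:
  increments:
    - {"tx": 0.02, "ty": 0, "tz": 0, "rx": 0, "ry": 0, "rz": 0}
    - {"tx": 0.02, "ty": 0, "tz": 0, "rx": 0, "ry": 0, "rz": 0}

```text
time: 12.3
ee_pos: [0.4545, -0.0086, 0.0357]
tcp_rot: [-2.925, -1.144, 0.001]
ft_force: [-2.4, -1.2, 1.4]
finger_gap: 0.0233
grip_force: 99.2
```

```bash
python3 - <<'E'
from h import *
from bench import *
s=sense();st(s)
im=camera("scene");a=im[200:300,260:400,::-1];cv2.imwrite("pics/s5.png",cv2.resize(a,None,fx=5,fy=5,interpolation=cv2.INTER_CUBIC))
E
```

```text
t12.30 p [454.5  -8.6  35.7] head 42.7 tilt -0.0 yz -0.001 q [ 0.438  0.561 -0.672  2.186  0.632  0.594 -1.526] F [-2.35 -1.19  1.38] M [-0.12  0.08  0.03] gap 23.3 grip 99.2
```

View pics/s5.png

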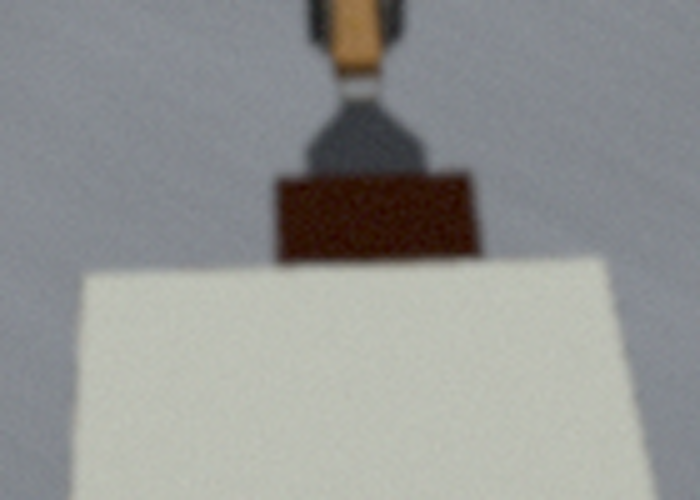

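The bar is now against the board and the blade is going under it with low force. I'll keep going.

Request:
move_arm:
  increments:
    - {"tx": 0.025, "ty": 0, "tz": 0, "rx": 0, "ry": 0, "rz": 0}
    - {"tx": 0.025, "ty": 0, "tz": 0, "rx": 0, "ry": 0, "rz": 0}
    - {"tx": 0.025, "ty": 0, "tz": 0, "rx": 0, "ry": 0, "rz": 0}

```text
time: 12.65
ee_pos: [0.4611, -0.0025, 0.0357]
tcp_rot: [-2.925, -1.144, 0.001]
ft_force: [-1.4, -0.7, 1.2]
finger_gap: 0.0238
grip_force: 99.1
```

Request:
move_arm:
  increments:
    - {"tx": 0.025, "ty": 0, "tz": 0, "rx": 0, "ry": 0, "rz": 0}
    - {"tx": 0.025, "ty": 0, "tz": 0, "rx": 0, "ry": 0, "rz": 0}
    - {"tx": 0.025, "ty": 0, "tz": 0, "rx": 0, "ry": 0, "rz": 0}

```text
time: 12.95
ee_pos: [0.4677, 0.0036, 0.0357]
tcp_rot: [-2.925, -1.144, 0.001]
ft_force: [-0.9, -1.6, 1.3]
finger_gap: 0.0236
grip_force: 99.1
```

Request:
move_arm:
  increments:
    - {"tx": 0.025, "ty": 0, "tz": 0, "rx": 0, "ry": 0, "rz": 0}
    - {"tx": 0.025, "ty": 0, "tz": 0, "rx": 0, "ry": 0, "rz": 0}

```text
time: 13.15
ee_pos: [0.4721, 0.0077, 0.0357]
tcp_rot: [-2.925, -1.144, 0.001]
ft_force: [-2.0, -1.4, 1.7]
finger_gap: 0.0234
grip_force: 99.1
```

```bash
python3 - <<'E'
from h import *
from bench import *
s=sense();st(s)
im=camera("scene");a=im[200:300,260:400,::-1];cv2.imwrite("pics/s6.png",cv2.resize(a,None,fx=5,fy=5,interpolation=cv2.INTER_CUBIC))
hsv=cv2.cvtColor(im[...,::-1].copy(),cv2.COLOR_BGR2HSV);H,S,V=[hsv[...,i].astype(int) for i in range(3)]
roi=np.zeros(H.shape,bool);roi[220:320,250:410]=1
c=blobs((S>120)&(V<80)&roi,100)[0];print(cv2.boundingRect(c))
for x in (318,325,335,345,352):
    q=np.where((((S>120)&(V<80)))[225:265,x])[0]+225;print(x,q.min(),q.max())
E
```

```text
t13.15 p [472.1   7.7  35.7] head 42.7 tilt -0.0 yz -0.001 q [ 0.4    0.581 -0.671  2.147  0.629  0.617 -1.547] F [-2.   -1.44  1.67] M [-0.06  0.08  0.01] gap 23.4 grip 99.1
(316, 234, 39, 18)
318 236 251
325 234 251
335 234 250
345 234 250
352 235 250
```

Request:
move_arm:
  increments:
    - {"tx": 0.025, "ty": 0, "tz": 0, "rx": 0, "ry": 0, "rz": 0}
    - {"tx": 0.025, "ty": 0, "tz": 0, "rx": 0, "ry": 0, "rz": 0}
    - {"tx": 0.025, "ty": 0, "tz": 0, "rx": 0, "ry": 0, "rz": 0}

```text
time: 13.5
ee_pos: [0.4784, 0.0135, 0.0356]
tcp_rot: [-2.925, -1.144, 0.003]
ft_force: [-3.7, -2.0, 1.4]
finger_gap: 0.0238
grip_force: 99.2
```

Request:
move_arm:
  increments:
    - {"tx": 0.02, "ty": 0, "tz": 0, "rx": 0, "ry": 0, "rz": 0}
    - {"tx": 0.02, "ty": 0, "tz": 0, "rx": 0, "ry": 0, "rz": 0}

```text
time: 13.7
ee_pos: [0.4818, 0.0167, 0.0356]
tcp_rot: [-2.925, -1.144, 0.003]
ft_force: [-2.0, -2.2, 1.8]
finger_gap: 0.0234
grip_force: 99.2
```

```bash
cat > bar.py <<'E'
from h import *
from bench import *
s=sense();st(s)
for n in("top","scene"):
    im=camera(n);P=camera_params(n)
    hsv=cv2.cvtColor(im[...,::-1].copy(),cv2.COLOR_BGR2HSV);H,S,V=[hsv[...,i].astype(int) for i in range(3)]
    roi=np.zeros(H.shape,bool)
    if n=="scene": roi[200:330,240:430]=1
    else: roi[90:260,190:330]=1
    for c in blobs((S>(120 if n=="scene" else 60))&(V<90)&((H<20)|(H>170))&roi,80)[:2]: print(n,cv2.boundingRect(c),*fmt(rect(P,c,.012)))
E
python3 bar.py
```

```text
t13.70 p [481.8  16.7  35.6] head 42.7 tilt -0.1 yz -0.001 q [ 0.38   0.593 -0.67   2.124  0.628  0.631 -1.558] F [-2.02 -2.21  1.76] M [-0.29  0.33  0.04] gap 23.4 grip 99.2
top (262, 186, 16, 17) [524.6 108.4] [52.1 22.4] 45.1
scene (316, 233, 39, 19) [546.6  78.5] [65.8 92.6] 41.5
```

Request:
move_arm:
  increments:
    - {"tx": -0.01, "ty": 0, "tz": 0, "rx": 0, "ry": 0.25, "rz": 0}
    - {"tx": -0.01, "ty": 0, "tz": -0.01, "rx": 0, "ry": 0.5, "rz": 0}
    - {"tx": -0.01, "ty": 0, "tz": -0.02, "rx": 0, "ry": 0.5, "rz": 0}
    - {"tx": 0, "ty": 0, "tz": -0.02, "rx": 0, "ry": 0.5, "rz": 0}
    - {"tx": 0, "ty": 0, "tz": -0.02, "rx": 0, "ry": 0.25, "rz": 0}

```text
time: 14.3
ee_pos: [0.4785, 0.0136, 0.0439]
tcp_rot: [-2.871, -1.122, -0.201]
ft_force: [0.5, 0.1, -1.7]
finger_gap: 0.0236
grip_force: 98.8
```

```bash
cat >> bar.py <<'E'
cv2.imwrite("pics/last.png",cv2.resize(im[190:310,250:410,::-1],None,fx=4,fy=4,interpolation=cv2.INTER_CUBIC))
E
python3 bar.py
```

```text
t14.30 p [478.5  13.6  43.9] head 42.7 tilt 8.1 yz -0.001 q [ 0.485  0.552 -0.709  2.2    0.628  0.464 -1.511] F [ 0.52  0.08 -1.72] M [-0.23  0.23  0.03] gap 23.6 grip 98.8
top (261, 167, 37, 36) [550.6  81.8] [57.2 96.7] 42.6
scene (316, 227, 39, 18) [527.5  63.7] [64.4 95. ] 40.7
```

View pics/last.png

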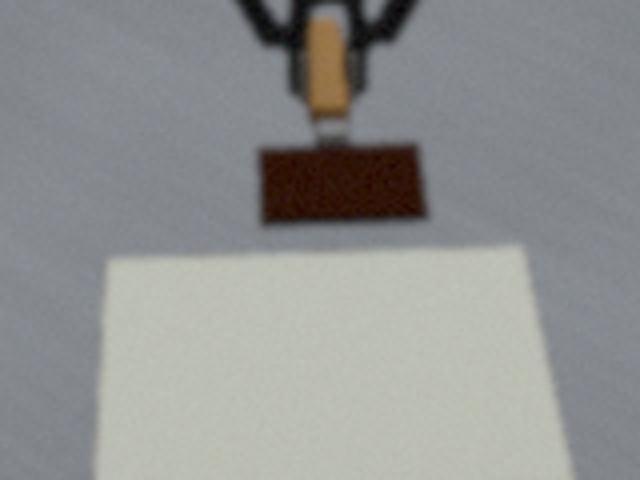

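The bar now rides on the blade, clear of the counter. Next I'll move it over the board, then tilt about the blade edge.

Request:
move_arm:
  increments:
    - {"tx": 0.03, "ty": 0, "tz": 0.004, "rx": 0, "ry": 0, "rz": 0}
    - {"tx": 0.07, "ty": 0, "tz": 0.01, "rx": 0, "ry": 0, "rz": 0}
    - {"tx": 0.09, "ty": 0, "tz": 0.013, "rx": 0, "ry": 0, "rz": 0}
    - {"tx": 0.07, "ty": 0, "tz": 0.01, "rx": 0, "ry": 0, "rz": 0}
    - {"tx": 0.037, "ty": 0, "tz": 0.005, "rx": 0, "ry": 0, "rz": 0}

```text
time: 14.9
ee_pos: [0.5066, 0.04, 0.0441]
tcp_rot: [-2.871, -1.124, -0.201]
ft_force: [-0.1, 0.8, -2.1]
finger_gap: 0.0234
grip_force: 98.8
```

Request:
move_arm:
  increments:
    - {"tx": 0.006, "ty": 0, "tz": -0.017, "rx": 0, "ry": -0.25, "rz": 0}
    - {"tx": 0.012, "ty": 0, "tz": -0.033, "rx": 0, "ry": -0.5, "rz": 0}
    - {"tx": 0.012, "ty": 0, "tz": -0.033, "rx": 0, "ry": -0.5, "rz": 0}
    - {"tx": 0.012, "ty": 0, "tz": -0.033, "rx": 0, "ry": -0.5, "rz": 0}
    - {"tx": 0.012, "ty": 0, "tz": -0.033, "rx": 0, "ry": -0.5, "rz": 0}

```text
time: 15.4
ee_pos: [0.509, 0.0417, 0.0626]
tcp_rot: [2.92, 1.141, -0.03]
ft_force: [0.6, 0.3, -2.3]
finger_gap: 0.0233
grip_force: 98.7
```

```bash
cat >> bar.py <<'E'
E0=np.array([.1152,0,.0364]);w=R.from_rotvec(s["tcp_rot"]).as_matrix()@E0+s["ee_pos"]
u=np.array([.736,.677]);v=np.array([-.677,.736]);b=w[:2]-[.6495,.1505];print("edge u %.1f v %.1f z %.1f"%(b@u*1e3,b@v*1e3,w[2]*1e3))
E
python3 bar.py
```

```text
t15.40 p [509.   41.7  62.6] head 42.7 tilt -1.2 yz -0.001 q [ 0.348  0.589 -0.704  2.038  0.577  0.739 -1.547] F [ 0.64  0.28 -2.31] M [-0.05  0.01  0.04] gap 23.3 grip 98.7
top (253, 176, 16, 16) [555.1 137. ] [52.7 19.4] 41.8
scene (317, 235, 40, 22) [553.6  89. ] [74.5 95.2] 41.3
edge u -62.6 v 15.3 z 23.8
```

Request:
move_arm:
  increments:
    - {"tx": 0, "ty": 0, "tz": 0.025, "rx": 0, "ry": 0, "rz": 0}
    - {"tx": 0, "ty": 0, "tz": 0.03, "rx": 0, "ry": 0, "rz": 0}
    - {"tx": 0, "ty": 0, "tz": 0.02, "rx": 0, "ry": 0, "rz": 0}
    - {"tx": 0.012, "ty": 0, "tz": -0.033, "rx": 0, "ry": -0.5, "rz": 0}
    - {"tx": 0.012, "ty": 0, "tz": -0.033, "rx": 0, "ry": -0.5, "rz": 0}

```text
time: 16.0
ee_pos: [0.5105, 0.043, 0.0606]
tcp_rot: [2.895, 1.13, -0.132]
ft_force: [0.3, 0.4, -2.3]
finger_gap: 0.0235
grip_force: 98.7
```

Request:
move_arm:
  increments:
    - {"tx": 0.012, "ty": 0, "tz": -0.033, "rx": 0, "ry": -0.5, "rz": 0}
    - {"tx": 0.012, "ty": 0, "tz": -0.033, "rx": 0, "ry": -0.5, "rz": 0}
    - {"tx": 0.012, "ty": 0, "tz": -0.033, "rx": 0, "ry": -0.5, "rz": 0}
    - {"tx": 0.012, "ty": 0, "tz": -0.033, "rx": 0, "ry": -0.5, "rz": 0}
    - {"tx": 0.012, "ty": 0, "tz": -0.033, "rx": 0, "ry": -0.5, "rz": 0}

```text
time: 16.5
ee_pos: [0.5186, 0.0504, 0.0792]
tcp_rot: [2.816, 1.101, -0.375]
ft_force: [1.0, 0.4, -2.7]
finger_gap: 0.0235
grip_force: 98.7
```

```bash
python3 bar.py
```

```text
t16.50 p [518.6  50.4  79.2] head 42.7 tilt -15.1 yz -0.001 q [ 0.208  0.657 -0.661  1.869  0.547  1.068 -1.569] F [ 0.99  0.44 -2.75] M [ 0.19 -0.24 -0.01] gap 23.5 grip 98.7
top (253, 175, 13, 15) [559.4 137.3] [43.4 24.7] 41.8
scene (317, 238, 40, 24) [564.5  98. ] [80.6 94.2] 40.8
edge u -62.4 v 15.2 z 13.9
```

Request:
move_arm:
  increments:
    - {"tx": 0.012, "ty": 0, "tz": -0.033, "rx": 0, "ry": -0.5, "rz": 0}
    - {"tx": 0.012, "ty": 0, "tz": -0.033, "rx": 0, "ry": -0.5, "rz": 0}
    - {"tx": 0.012, "ty": 0, "tz": -0.033, "rx": 0, "ry": -0.5, "rz": 0}
    - {"tx": 0.012, "ty": 0, "tz": -0.033, "rx": 0, "ry": -0.5, "rz": 0}
    - {"tx": 0.012, "ty": 0, "tz": -0.033, "rx": 0, "ry": -0.5, "rz": 0}

```text
time: 17.1
ee_pos: [0.5283, 0.0591, 0.0955]
tcp_rot: [2.722, 1.064, -0.606]
ft_force: [-0.1, -0.4, -1.3]
finger_gap: 0.0234
grip_force: 98.8
```

```bash
python3 bar.py
```

```text
t17.10 p [528.3  59.1  95.5] head 42.7 tilt -25.1 yz -0.001 q [ 0.113  0.72  -0.626  1.737  0.53   1.299 -1.576] F [-0.1  -0.42 -1.33] M [ 0.3  -0.32 -0.06] gap 23.4 grip 98.8
scene (317, 239, 40, 25) [568.6 101.7] [83.6 95. ] 40.0
edge u -62.2 v 15.0 z 13.6
```

Request:
move_arm:
  increments:
    - {"tx": 0.012, "ty": 0, "tz": -0.033, "rx": 0, "ry": -0.5, "rz": 0}
    - {"tx": 0.012, "ty": 0, "tz": -0.033, "rx": 0, "ry": -0.5, "rz": 0}
    - {"tx": 0.012, "ty": 0, "tz": -0.033, "rx": 0, "ry": -0.5, "rz": 0}
    - {"tx": 0.012, "ty": 0, "tz": -0.033, "rx": 0, "ry": -0.5, "rz": 0}
    - {"tx": 0.012, "ty": 0, "tz": -0.033, "rx": 0, "ry": -0.5, "rz": 0}

```text
time: 17.7
ee_pos: [0.54, 0.0697, 0.1093]
tcp_rot: [2.612, 1.021, -0.825]
ft_force: [-0.6, -0.8, -1.3]
finger_gap: 0.0238
grip_force: 98.8
```

Request:
move_arm:
  increments:
    - {"tx": 0.012, "ty": 0, "tz": -0.033, "rx": 0, "ry": -0.5, "rz": 0}
    - {"tx": 0.012, "ty": 0, "tz": -0.033, "rx": 0, "ry": -0.5, "rz": 0}
    - {"tx": 0.012, "ty": 0, "tz": -0.033, "rx": 0, "ry": -0.5, "rz": 0}
    - {"tx": 0.012, "ty": 0, "tz": -0.033, "rx": 0, "ry": -0.5, "rz": 0}
    - {"tx": 0.012, "ty": 0, "tz": -0.033, "rx": 0, "ry": -0.5, "rz": 0}

```text
time: 18.2
ee_pos: [0.5533, 0.082, 0.12]
tcp_rot: [2.487, 0.972, -1.032]
ft_force: [0.4, -0.5, -1.1]
finger_gap: 0.0236
grip_force: 98.8
```

```bash
cat >> bar.py <<'E'
cv2.imwrite("pics/f%d.png"%(s["time"]*10),cv2.resize(im[170:330,230:430,::-1],None,fx=4,fy=3.6,interpolation=cv2.INTER_CUBIC))
c=c.reshape(-1,2);print("front row at u",[((plane(P,[[x,c[abs(c[:,0]-x)<1,1].max()]],.0105)[0,:2]-[.6495,.1505])@u).round(4) for x in(325,335,345)],"top row",c[:,1].min())
E
python3 bar.py
```

```text
t18.20 p [553.3  82.  120. ] head 42.7 tilt -45.0 yz -0.001 q [-0.064  0.889 -0.539  1.456  0.513  1.727 -1.572] F [ 0.37 -0.47 -1.09] M [ 0.64 -0.62 -0.03] gap 23.6 grip 98.8
scene (317, 239, 41, 26) [568.7 103.6] [84.9 97.2] 42.6
edge u -61.5 v 14.8 z 12.7
front row at u [np.float64(-0.0503), np.float64(-0.0525), np.float64(-0.0515)] top row 239
```

Request:
move_arm:
  increments:
    - {"tx": 0.012, "ty": 0, "tz": -0.033, "rx": 0, "ry": -0.5, "rz": 0}
    - {"tx": 0.012, "ty": 0, "tz": -0.033, "rx": 0, "ry": -0.5, "rz": 0}
    - {"tx": 0.012, "ty": 0, "tz": -0.033, "rx": 0, "ry": -0.5, "rz": 0}
    - {"tx": 0.012, "ty": 0, "tz": -0.033, "rx": 0, "ry": -0.5, "rz": 0}

```text
time: 18.7
ee_pos: [0.5649, 0.0924, 0.1264]
tcp_rot: [2.379, 0.93, -1.187]
ft_force: [-0.4, -0.7, -1.1]
finger_gap: 0.0236
grip_force: 98.8
```

```bash
python3 bar.py
```

```text
t18.70 p [564.9  92.4 126.4] head 42.7 tilt -53.0 yz -0.001 q [-0.14   0.961 -0.476  1.342  0.499  1.878 -1.549] F [-0.42 -0.71 -1.06] M [ 0.68 -0.71 -0.01] gap 23.6 grip 98.8
scene (317, 241, 41, 24) [572.3 105.6] [79.5 96.1] 40.0
edge u -61.3 v 14.7 z 12.5
front row at u [np.float64(-0.0503), np.float64(-0.0525), np.float64(-0.0515)] top row 241
```

Request:
move_arm:
  increments:
    - {"tx": -0.04, "ty": 0, "tz": -0.01, "rx": 0, "ry": 0.15, "rz": 0}
    - {"tx": -0.04, "ty": 0, "tz": -0.01, "rx": 0, "ry": 0.15, "rz": 0}
    - {"tx": -0.04, "ty": 0, "tz": -0.01, "rx": 0, "ry": 0.15, "rz": 0}
    - {"tx": -0.04, "ty": 0, "tz": -0.01, "rx": 0, "ry": 0.15, "rz": 0}

```text
time: 19.2
ee_pos: [0.5591, 0.0873, 0.1458]
tcp_rot: [2.413, 0.943, -1.139]
ft_force: [0.9, 0.5, -0.7]
finger_gap: 0.0235
grip_force: 98.9
```

```bash
python3 bar.py
```

```text
t19.20 p [559.1  87.3 145.8] head 42.7 tilt -50.5 yz -0.000 q [-0.117  0.907 -0.492  1.382  0.492  1.85  -1.545] F [ 0.93  0.46 -0.72] M [ 0.67 -0.68 -0.  ] gap 23.5 grip 98.9
scene (317, 240, 41, 25) [570.2 105.2] [83.2 98.1] 40.0
edge u -64.1 v 14.8 z 33.8
front row at u [np.float64(-0.0503), np.float64(-0.0493), np.float64(-0.0515)] top row 240
```

Request:
move_arm:
  increments:
    - {"tx": -0.04, "ty": 0, "tz": -0.01, "rx": 0, "ry": 0.1, "rz": 0}
    - {"tx": -0.04, "ty": 0, "tz": -0.01, "rx": 0, "ry": 0.1, "rz": 0}
    - {"tx": -0.02, "ty": 0, "tz": -0.005, "rx": 0, "ry": 0.1, "rz": 0}

```text
time: 19.6
ee_pos: [0.5552, 0.0841, 0.1565]
tcp_rot: [2.429, 0.95, -1.117]
ft_force: [-0.3, -0.8, -0.2]
finger_gap: 0.0236
grip_force: 98.9
```

```bash
python3 bar.py
```

```text
t19.60 p [555.2  84.1 156.5] head 42.8 tilt -49.4 yz -0.001 q [-0.105  0.878 -0.499  1.403  0.487  1.838 -1.541] F [-0.34 -0.83 -0.24] M [ 0.65 -0.68  0.  ] gap 23.6 grip 98.9
scene (318, 240, 40, 25) [569.4 106.1] [83.2 95.6] 40.0
edge u -67.0 v 15.1 z 45.3
front row at u [np.float64(-0.0503), np.float64(-0.0493), np.float64(-0.0515)] top row 240
```

Request:
move_arm:
  increments:
    - {"tx": 0.016, "ty": 0, "tz": -0.019, "rx": 0, "ry": 0, "rz": 0}
    - {"tx": 0.016, "ty": 0, "tz": -0.019, "rx": 0, "ry": 0, "rz": 0}
    - {"tx": 0.016, "ty": 0, "tz": -0.019, "rx": 0, "ry": 0, "rz": 0}
    - {"tx": 0.016, "ty": 0, "tz": -0.019, "rx": 0, "ry": 0, "rz": 0}

```text
time: 20.1
ee_pos: [0.5642, 0.0927, 0.1558]
tcp_rot: [2.428, 0.95, -1.118]
ft_force: [-0.2, 0.7, -0.7]
finger_gap: 0.0233
grip_force: 98.9
```

```bash
python3 bar.py
```

```text
t20.10 p [564.2  92.7 155.8] head 42.8 tilt -49.4 yz -0.001 q [-0.123  0.893 -0.489  1.369  0.484  1.853 -1.535] F [-0.16  0.73 -0.7 ] M [ 0.62 -0.7   0.03] gap 23.3 grip 98.9
scene (317, 244, 42, 22) [576.8 111.3] [71.8 98.8] 40.0
edge u -54.6 v 15.4 z 44.6
front row at u [np.float64(-0.0503), np.float64(-0.046), np.float64(-0.0515)] top row 244
```

Request:
move_arm:
  increments:
    - {"tx": 0.016, "ty": 0, "tz": -0.019, "rx": 0, "ry": 0, "rz": 0}
    - {"tx": 0.016, "ty": 0, "tz": -0.019, "rx": 0, "ry": 0, "rz": 0}
    - {"tx": 0.016, "ty": 0, "tz": -0.019, "rx": 0, "ry": 0, "rz": 0}
    - {"tx": 0, "ty": 0, "tz": 0, "rx": 0, "ry": 0, "rz": 0}

```text
time: 20.6
ee_pos: [0.5708, 0.0988, 0.1561]
tcp_rot: [2.428, 0.95, -1.118]
ft_force: [0.4, -0.9, -0.1]
finger_gap: 0.0235
grip_force: 98.9
```

```bash
python3 bar.py
```

```text
t20.60 p [570.8  98.8 156.1] head 42.8 tilt -49.4 yz -0.001 q [-0.137  0.902 -0.479  1.344  0.48   1.863 -1.53 ] F [ 0.42 -0.93 -0.15] M [ 0.65 -0.73  0.03] gap 23.5 grip 98.9
scene (318, 249, 42, 17) [582.1 118.9] [54.  98.4] 40.0
edge u -45.6 v 15.5 z 45.0
front row at u [np.float64(-0.0503), np.float64(-0.0525), np.float64(-0.0482)] top row 249
```

Request:
move_arm:
  increments:
    - {"tx": 0.016, "ty": 0, "tz": -0.019, "rx": 0, "ry": 0, "rz": 0}
    - {"tx": 0.016, "ty": 0, "tz": -0.019, "rx": 0, "ry": 0, "rz": 0}
    - {"tx": 0, "ty": 0, "tz": 0, "rx": 0, "ry": 0, "rz": 0}

```text
time: 21.0
ee_pos: [0.5752, 0.1029, 0.1562]
tcp_rot: [2.428, 0.95, -1.118]
ft_force: [0.2, 0.8, -0.1]
finger_gap: 0.0235
grip_force: 98.9
```

```bash
python3 bar.py
```

```text
t21.00 p [575.2 102.9 156.2] head 42.8 tilt -49.4 yz -0.001 q [-0.147  0.909 -0.471  1.327  0.477  1.869 -1.525] F [ 0.21  0.77 -0.05] M [ 0.63 -0.74  0.  ] gap 23.5 grip 98.9
scene (318, 268, 43, 20) [633.9 158.7] [56.4 93.1] 42.6
edge u -39.7 v 15.5 z 45.0
front row at u [np.float64(0.0204), np.float64(0.0184), np.float64(0.0194)] top row 268
```

The bar has toppled onto the board, centred near u=-6, v=17 mm from the board's middle. I'll withdraw now.

Request:
move_arm:
  increments:
    - {"tx": -0.1, "ty": 0, "tz": -0.05, "rx": 0, "ry": 0, "rz": 0}
    - {"tx": -0.2, "ty": 0, "tz": 0.104, "rx": 0, "ry": 0, "rz": 0}
    - {"tx": -0.2, "ty": 0, "tz": 0.104, "rx": 0, "ry": 0, "rz": 0}
    - {"tx": -0.2, "ty": 0, "tz": 0.104, "rx": 0, "ry": 0, "rz": 0}
    - {"tx": -0.2, "ty": 0, "tz": 0.104, "rx": 0, "ry": 0.5, "rz": 0}

```text
time: 21.6
ee_pos: [0.4979, 0.0316, 0.2104]
tcp_rot: [2.455, 0.961, -1.079]
ft_force: [0.5, 0.5, -0.2]
finger_gap: 0.0239
grip_force: 98.9
```

Request:
move_arm:
  increments:
    - {"tx": 0, "ty": 0, "tz": 0, "rx": 0, "ry": 1, "rz": 0}
    - {"tx": 0, "ty": 0, "tz": 0, "rx": 0, "ry": 1, "rz": 0}
    - {"tx": 0, "ty": 0, "tz": 0, "rx": 0, "ry": 1, "rz": 0}
    - {"tx": 0, "ty": 0, "tz": 0, "rx": 0, "ry": 1, "rz": 0}
    - {"tx": 0, "ty": 0, "tz": 0, "rx": 0, "ry": 1, "rz": 0}

```text
time: 22.1
ee_pos: [0.4988, 0.0319, 0.2109]
tcp_rot: [2.698, 1.055, -0.654]
ft_force: [0.5, -1.0, -0.6]
finger_gap: 0.0234
grip_force: 98.9
```

Request:
move_arm:
  increments:
    - {"tx": 0, "ty": 0, "tz": 0, "rx": 0, "ry": 1, "rz": 0}
    - {"tx": 0, "ty": 0, "tz": 0, "rx": 0, "ry": 1, "rz": 0}
    - {"tx": 0, "ty": 0, "tz": 0, "rx": 0, "ry": 1, "rz": 0}
    - {"tx": 0, "ty": 0, "tz": 0, "rx": 0, "ry": 1, "rz": 0}
    - {"tx": 0, "ty": 0, "tz": 0, "rx": 0, "ry": 1, "rz": 0}

```text
time: 22.6
ee_pos: [0.4986, 0.0318, 0.2108]
tcp_rot: [2.877, 1.125, -0.183]
ft_force: [-0.7, -1.1, -1.1]
finger_gap: 0.0233
grip_force: 98.9
```

```bash
python3 bar.py; python3 -c "
from h import *
from bench import *
todo(sense(),[.455,-.12,.1],25,3)"
```

```text
t22.60 p [498.6  31.8 210.8] head 42.7 tilt -7.3 yz 0.001 q [ 0.295  0.356 -0.638  1.91   0.297  1.079 -1.309] F [-0.71 -1.1  -1.08] M [ 0.09 -0.09 -0.02] gap 23.3 grip 98.9
top (236, 157, 16, 17) [608.2 186.8] [58.1 20.6] 40.7
scene (318, 268, 43, 20) [633.5 158.4] [57.1 92.3] 42.6
edge u -81.8 v 14.9 z 160.1
front row at u [np.float64(0.0204), np.float64(0.0184), np.float64(0.0194)] top row 268
shift [-0.98   0.68   1.061] turn [0.19 2.59 4.4 ]
```

Request:
move_arm:
  increments:
    - {"tx": -0.196, "ty": 0.136, "tz": 0.212, "rx": 0, "ry": 0, "rz": 0}
    - {"tx": -0.196, "ty": 0.136, "tz": 0.212, "rx": 0, "ry": 0, "rz": 0}
    - {"tx": -0.196, "ty": 0.136, "tz": 0.212, "rx": 0, "ry": 0, "rz": 0}
    - {"tx": -0.196, "ty": 0.136, "tz": 0.212, "rx": 0, "ry": 0, "rz": 0}
    - {"tx": -0.196, "ty": 0.136, "tz": 0.212, "rx": 0, "ry": 0, "rz": 0}

```text
time: 23.2
ee_pos: [0.4563, -0.1191, 0.0984]
tcp_rot: [2.876, 1.126, -0.189]
ft_force: [0.0, -0.4, -0.7]
finger_gap: 0.0238
grip_force: 98.8
```

Request:
move_arm:
  increments:
    - {"tx": 0, "ty": 0, "tz": 0, "rx": 0.04, "ry": 0.52, "rz": 0.88}
    - {"tx": 0, "ty": 0, "tz": 0, "rx": 0.04, "ry": 0.52, "rz": 0.88}
    - {"tx": 0, "ty": 0, "tz": 0, "rx": 0.04, "ry": 0.52, "rz": 0.88}
    - {"tx": 0, "ty": 0, "tz": 0, "rx": 0.04, "ry": 0.52, "rz": 0.88}
    - {"tx": 0, "ty": 0, "tz": 0, "rx": 0.04, "ry": 0.52, "rz": 0.88}

```text
time: 23.7
ee_pos: [0.4567, -0.1179, 0.099]
tcp_rot: [-3.052, -0.677, -0.079]
ft_force: [-0.4, 0.6, -1.1]
finger_gap: 0.0236
grip_force: 98.9
```

```bash
python3 -c "
from h import *
from bench import *
s=sense();st(s);todo(s,[.455,-.12,.033],25,8.2)"
```

```text
t23.70 p [ 456.7 -117.9   99. ] head 25.0 tilt 3.0 yz -0.003 q [ 0.582  0.4   -0.521  2.156  0.292  0.611 -1.273] F [-0.36  0.63 -1.05] M [-0.1   0.08  0.04] gap 23.6 grip 98.9
shift [-0.049  0.012  0.548] turn [-0.05  1.3  -0.  ]
```

Request:
move_arm:
  increments:
    - {"tx": 0, "ty": 0, "tz": 0, "rx": 0, "ry": 0.65, "rz": 0}
    - {"tx": 0, "ty": 0, "tz": 0, "rx": -0.05, "ry": 0.65, "rz": 0}
    - {"tx": -0.04, "ty": 0, "tz": 0.27, "rx": 0, "ry": 0, "rz": 0}
    - {"tx": -0.03, "ty": 0, "tz": 0.23, "rx": 0, "ry": 0, "rz": 0}
    - {"tx": 0, "ty": 0, "tz": 0, "rx": 0, "ry": 0, "rz": 0}

```text
time: 24.2
ee_pos: [0.4546, -0.1173, 0.0358]
tcp_rot: [-3.027, -0.675, -0.207]
ft_force: [-0.7, -0.6, -0.9]
finger_gap: 0.0235
grip_force: 98.8
```

Request:
move_arm:
  increments:
    - {"tx": 0, "ty": 0, "tz": 0.025, "rx": 0, "ry": 0, "rz": 0}
    - {"tx": 0, "ty": 0, "tz": 0.015, "rx": 0, "ry": 0, "rz": 0}
    - {"tx": 0, "ty": 0, "tz": 0, "rx": 0, "ry": 0, "rz": 0}

```text
time: 24.5
ee_pos: [0.4581, -0.1177, 0.0343]
tcp_rot: [-3.03, -0.675, -0.22]
ft_force: [0.3, 0.4, -0.5]
finger_gap: 0.0235
grip_force: 98.9
```

```bash
python3 -c "
from h import *
from bench import *
s=sense();st(s);todo(s,[.455,-.12,.026],25,8.2)"
```

```text
t24.50 p [ 458.1 -117.7   34.3] head 25.1 tilt 8.3 yz 0.001 q [ 0.544  0.501 -0.441  2.234  0.376  0.349 -1.316] F [ 0.34  0.37 -0.49] M [-0.03  0.21  0.01] gap 23.5 grip 98.9
shift [-0.041  0.006  0.064] turn [ 0.02 -0.02  0.03]
```

Request:
move_arm:
  increments:
    - {"tx": 0, "ty": 0, "tz": 0.025, "rx": 0, "ry": 0, "rz": 0}
    - {"tx": 0, "ty": 0, "tz": 0.018, "rx": 0, "ry": 0, "rz": 0}
    - {"tx": 0, "ty": 0, "tz": 0, "rx": 0, "ry": 0, "rz": 0}

```text
time: 24.8
ee_pos: [0.4578, -0.1174, 0.0282]
tcp_rot: [-3.029, -0.674, -0.217]
ft_force: [-0.1, -0.0, -0.6]
finger_gap: 0.0232
grip_force: 98.9
```

Request:
move_arm:
  increments:
    - {"tx": 0, "ty": 0, "tz": 0.012, "rx": 0, "ry": 0, "rz": 0}
    - {"tx": 0, "ty": 0, "tz": 0, "rx": 0, "ry": 0, "rz": 0}

```text
time: 25.0
ee_pos: [0.458, -0.1172, 0.0267]
tcp_rot: [-3.029, -0.674, -0.217]
ft_force: [0.1, 0.6, -1.2]
finger_gap: 0.0237
grip_force: 98.9
```

Request:
move_arm:
  increments:
    - {"tx": 0, "ty": 0, "tz": 0.012, "rx": 0, "ry": 0, "rz": 0}
    - {"tx": 0, "ty": 0, "tz": 0, "rx": 0, "ry": 0, "rz": 0}

```text
time: 25.2
ee_pos: [0.4581, -0.1173, 0.0261]
tcp_rot: [-3.03, -0.675, -0.217]
ft_force: [-4.8, -0.4, 13.8]
finger_gap: 0.0234
grip_force: 100.9
```

Request:
move_arm:
  increments:
    - {"tx": 0, "ty": 0, "tz": 0.006, "rx": 0, "ry": 0, "rz": 0}
    - {"tx": 0, "ty": 0, "tz": 0, "rx": 0, "ry": 0, "rz": 0}

```text
time: 25.4
ee_pos: [0.4582, -0.1172, 0.0261]
tcp_rot: [-3.03, -0.675, -0.217]
ft_force: [-9.9, 1.4, 27.4]
finger_gap: 0.0236
grip_force: 102.7
```

Request:
move_arm:
  increments:
    - {"tx": 0, "ty": 0, "tz": -0.013, "rx": 0, "ry": 0, "rz": 0}
    - {"tx": 0, "ty": 0, "tz": 0, "rx": 0, "ry": 0, "rz": 0}

```text
time: 25.6
ee_pos: [0.4583, -0.1173, 0.0265]
tcp_rot: [-3.029, -0.674, -0.219]
ft_force: [0.3, 0.4, -1.5]
finger_gap: 0.0235
grip_force: 98.8
```

Request:
move_arm:
  increments:
    - {"tx": 0, "ty": 0, "tz": 0, "rx": 0, "ry": 0, "rz": 0}
    - {"tx": 0, "ty": 0, "tz": 0, "rx": 0, "ry": 0, "rz": 0}
    - {"tx": 0, "ty": 0, "tz": 0, "rx": 0, "ry": 0, "rz": 0}
    - {"tx": 0, "ty": 0, "tz": 0, "rx": 0, "ry": 0, "rz": 0}
  jaw: 60

```text
time: 26.0
ee_pos: [0.4582, -0.1172, 0.0261]
tcp_rot: [-3.029, -0.674, -0.218]
ft_force: [-0.1, -0.7, -1.0]
finger_gap: 0.0599
grip_force: 0.0
```

Request:
move_arm:
  increments:
    - {"tx": 0, "ty": 0, "tz": -0.2, "rx": 0, "ry": 0, "rz": 0}
    - {"tx": 0, "ty": 0, "tz": -0.35, "rx": 0, "ry": 0, "rz": 0}
    - {"tx": 0, "ty": 0, "tz": -0.35, "rx": 0, "ry": 0, "rz": 0}
    - {"tx": 0, "ty": 0, "tz": -0.35, "rx": 0, "ry": 0, "rz": 0}
    - {"tx": 0, "ty": 0, "tz": 0, "rx": 0, "ry": 0, "rz": 0}

```text
time: 26.5
ee_pos: [0.4412, -0.1274, 0.1794]
tcp_rot: [-3.034, -0.674, -0.228]
ft_force: [1.2, -0.6, -1.1]
finger_gap: 0.0601
grip_force: 0.0
```

```bash
python3 - <<'E'
from h import *
from bench import *
s=sense();st(s)
a=camera("scene");b=camera("wrist")
a=cv2.resize(a[170:330,180:430,::-1],(750,480)) if 0 else cv2.resize(a[160:330,190:420,::-1],(480,355),interpolation=cv2.INTER_CUBIC)
b=cv2.resize(b[...,::-1],(320,200));c=np.zeros((355,800,3),np.uint8);c[:,:480]=a;c[:200,480:]=b;cv2.imwrite("pics/fin.png",c)
E
```

```text
t26.50 p [ 441.2 -127.4  179.4] head 25.1 tilt 8.5 yz 0.007 q [ 0.82   0.229 -0.685  2.164  0.108  0.673 -1.057] F [ 1.17 -0.57 -1.15] M [-0.03  0.07  0.01] gap 60.1 grip 0.0
```

View pics/fin.png

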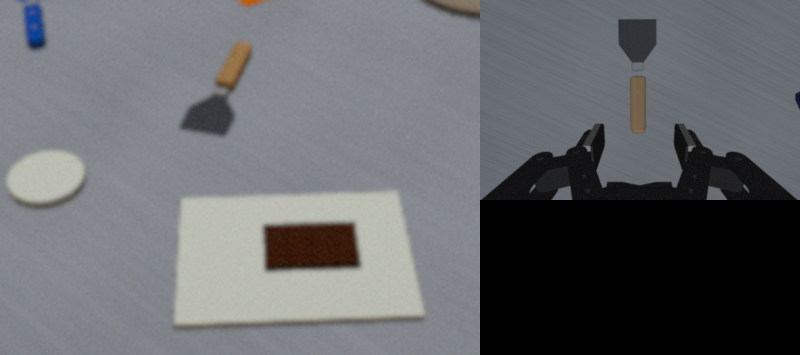

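The bar lies flat in the middle of the board. The scraper is flat on the counter, clear of it, and the gripper touches nothing.

```bash
python3 -c "
from bench import *
print(hand_in())"
```

```text
the job is handed in; nothing more can be done
None
```

I tipped the bar over onto the board, where it lies flat and wholly on it, laid the scraper flat on the counter clear of the board, and handed the job in at about 26.5 s. That it is face up I infer from watching it topple, and a brief 27 N press as I set the scraper down may have touched the counter.

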